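Plug up a router in the port test jig and lock the lever

TASK

Take the small router with the row of four network jacks out of the burn-in rack, lay it lid up in the nest of the port test jig with its jacks facing the plugs, then throw the jig's lever so that the plugs go into the jacks and the lever drops home in the middle notch of the gate, the one with the stamped arrow, and stays there by itself. Leave the other unit in the rack and the things lying about where they are.

Things in the scene. Friction and masses are not known exactly. Their poses are not given: they have to be found in the camera images.
- router: Black router to be tested, 0.15 to 0.31 kg, a flat case 66 mm wide (x), 92 long (y), 26 thick (z). Origin: centre of its underside; z points out of its lid (grey strip, vents), y to its jack end. It starts standing on its front end in one bay of the rack, jacks up, top 96 mm above the desk, its thickness along the rack's y.
- jacks (a point): Centre of the router's row of four square yellow-lined network jacks, on its end face: 46 mm from the router's origin along its y, 10 mm above the underside (nearer the underside than the lid). The row opens 58 mm wide, from 4 to 16 mm above the underside, 25 mm deep.
- coax_box: The other unit in the rack: a black case of the same size standing the same way, but with two round brass coax sockets instead of square jacks. Not to be moved. Origin and axes as the router's.
- rack: Fixed grey sheet-metal burn-in rack, 82 mm (x) by 190 mm (y). Origin: centre of its underside; floor 4 mm. Two closed side walls at x = -38 and +38 mm, 72 mm apart inside, 76 mm above the desk: a standing unit can be taken only across its 26 mm thickness, from above. Bays at y = -42 and +42 mm, each between two ribs 29 mm apart, 24 mm above the desk.
- jig: Fixed port test jig; black base plate 150 mm (x) by 335 mm (y = -65 to +270 mm), 12 mm thick. Origin: on the desk under the nest's centre; x points towards the operator, y from the nest to the lever, z up. In the nest the router's axes lie along the jig's: lid up, jacks to +y, to the plugs.
- nest (a point): Centre of the nest pad's top (pad 50 x 80 mm, 30 mm above the desk), axes as the jig's: here comes the router's origin, with 2 mm play to each side in x, and -2.5 to +5 mm in y. Corner posts at y = -38 and +38 mm, 12 mm long, 70 mm apart inside, and a back stop at y = -48.5 mm, with flared tops, 53 mm above the desk. Sides open for fingers between the posts, down to the base plate.
- carriage (a joint): Travel of the plug carriage in m, 0 at load, growing towards the nest (-y of the jig), driven by the lever, 32 mm per rad. It is 66 mm wide and at load reaches from y = 55 mm (tips of its four clear plugs, in a row 40 mm above the desk) over a block 48 mm high from y = 68 to 90 mm and a bar 61 mm high to the lever.
- pivot (a point): Pivot of the lever, at y = 185 mm of the jig, 25 mm above the desk, axes as the jig's. The lever swings about the x axis through it. The horizontal steel gate plate, through whose slot the rod passes, (8 mm thick) has its top 99 mm above the desk, from x = -30 to +40 mm and y = 119 to 265 mm of the jig.
- knob (a point): Centre of the lever's black ball knob, 32 mm in diameter, 150 mm from the pivot on a 12 mm steel rod. At load it is 153 mm above the desk, the lever leaning 0.55 rad from upright towards +y of the jig.
- lever (a joint): Swing of the lever in rad: 0 at load, 0.55 upright, 0.95 at the end, growing as the knob goes towards -y of the jig. A spring returns it to load (2 to 3 N at the knob). Gate: wide load bay, tooth, marked middle notch, narrow tooth, last notch (not wanted, over 0.74). The gate is set differently each time: at rest in the marked notch it reads 0.42 to 0.62, to be found by feel.
- stick (a joint): Sideways flex of the lever in rad: 0 home in a notch or the load bay, up to 0.2 as the knob is pulled to the operator (+x of the jig) against a spring, 4 N at the knob when home, 7 N out. Pull beyond 0.15 (22 mm at the knob) to pass the teeth freely. Let go on a tooth it rides on its face at 0.1 to 0.14, stays or slips back; pushed along from there it snaps home at the first notch (17 mm wide).
- antenna: Loose black rod antenna, 170 mm long, lying on the desk. Not to be moved.
- screwdriver: Screwdriver with a red grip lying on the desk. Not to be moved.
Things that resemble listed ones, but are neither listed nor needed, are in the scene too. What is shaped like the router but blue, green or red is not meant.

How it is judged (in metres and radians):
On the way:
1. the router lies lid up in the nest with its jacks to the plugs, let go, the lever not yet thrown (x of jacks in the frame of nest between -0.006 and 0.006 m and y of jacks in the frame of nest between 0.038 and 0.054 m and z of jacks in the frame of nest between 0.006 and 0.014 m and angle between router's own z axis and vertical below 0.06 rad and contact force between the fingers and router below 0.5 N and value of joint lever below 0.3 rad), for 0.2 s.
At the end, for the whole second after the job is handed in: Router at rest lid up on the nest pad, jacks to the plugs (within 6 mm sideways, 8 mm lengthwise, 4 mm in height, 0.06 rad of tilt); lever at rest in the middle notch (reading 0.39 to 0.69), home sideways (stick under 0.035); other unit, antenna, screwdriver within 30 mm of their start (x of jacks in the frame of nest between -0.006 and 0.006 m and y of jacks in the frame of nest between 0.038 and 0.054 m and z of jacks in the frame of nest between 0.006 and 0.014 m and angle between router's own z axis and vertical below 0.06 rad and value of joint lever between 0.39 and 0.69 rad and value of joint stick below 0.035 rad and velocity of joint lever between -0.05 and 0.05 rad/s and linear speed of router below 0.02 m/s); the robot touches nothing.
It fails at once if the other unit in the rack is moved by more than 30 mm (distance of coax_box from where it was at the start of the episode above 0.03 m).
It fails at once if the antenna is moved by more than 30 mm (distance of antenna from where it was at the start of the episode above 0.03 m).
It fails at once if the screwdriver is moved by more than 30 mm (distance of screwdriver from where it was at the start of the episode above 0.03 m).
It also fails if it takes over 67 s, if anything falls off the work surface, if the arm or the gripper's body presses on something with over 40 N, if the wrist force passes 120 N, or if a joint passes its speed limit or range.

ROBOT

A 6-joint arm with a two-finger parallel gripper is mounted at the origin on the work surface. World frame = base frame: x ahead of the robot, y to its left, z up, the work surface at z = 0. Lengths are in mm, angles in rad, forces in N, time in s.
With the tool pointing down it reaches from about 275 to 825 mm from the base axis. Payload 4.9 kg.
Tool frame: the origin (TCP) lies at the very end of the fingers, on their centre line; the grasp point (between the pads) lies 19 mm behind it; z points along the fingers, y is the line along which they close (so a half turn about z gives the same grasp; the last joint's range is limited). The gripper opens to 85 mm and grips with 20 to 120 N. Pads are 22 mm wide; open, the fingers measure 114 mm over their backs; the gripper's body (76 mm by 85 mm) begins 54 mm behind the grasp point. The pads swing forward as they close: fully open they stand 13 mm farther back than shut.
Start: joints at [1.134, 0.326, -0.193, 1.052, 0, 1.437], TCP at [164.001, 524.997, 231.281] pointing down, gripper open.
Joint ranges: [-2.65, 2.65], [-0.97, 1.79], [-1.3, 1.35], [-1.93, 2.1], [-1.47, 1.37], [-3.14, 3.14]. Speed limits (rad/s): [2.57, 2.57, 3.14, 3.14, 3.14, 3.14].

INTERFACE

Orientations are given as [roll, pitch, yaw] about the fixed x, y, z axes, in that order (R = Rz(yaw) Ry(pitch) Rx(roll)).
In Python, from bench import bot, solve_ik, imaging gives the robot as it stands. Calls block until the motion is done:
- bot.move_ptp(position, orientation): joint-space move of the TCP to a pose.
- bot.movel(position, rot=None, max_speed=150, threshold=None): straight line of the TCP; rot=None keeps the orientation; max_speed is the mean speed in mm/s. With threshold (N) it stops when the force on the tool has changed by that much, and returns True; else False.
- bot.move_j(angles): joint-space move.
- bot.grip(opening, effort=None): opening from 0.0 (shut) to 1.0 (fully open); effort is the grip in N (None keeps the last); returns when the fingers have stopped.
- bot.dwell(seconds).
- solve_ik(position, orientation): joint angles nearest the present ones, or None.
- bot.get_state(): the state.
- imaging.capture(name): name is "scene" or "top" or "wrist"; returns the picture (420x560x3 uint8, blue, green, red); there is no depth.
- imaging.camera_model(name): a dict with "K" (3x3 intrinsics, pixels), "k1" (the pictures are not rectified: a ray, as slopes to the right and down, at radius r is drawn at 1 + k1 r^2 times it, then the intrinsics apply), "position" and "rotation" of the camera in the world. Camera axes: x right, y up, looking along -z (the intrinsics and any distortion apply to the point x, -y, -z); pixel columns grow to the right and rows downward; lengths in mm; the calibration is good to about 2 mm. A picture is of the moment at which its call begins: read the wrist's pose just before it. camera_model takes no time and is no camera call; for the wrist camera it gives the pose at the moment of the call.
A pose or a line that the arm cannot do raises bot.IKError and nothing moves.
- bot.sign_off(): hands the job in; it is judged then, once.
The state is a dict: "t": time; "qpos": joint angles; "joint_velocities": joint speeds; "effort": joint torques, N m; "tcp_pos": TCP position; "orientation": TCP orientation; "contact_force": force on the tool from outside, world axes, zero at the start; "wrist_torque": the same for the moment, N m; "opening": opening from 0.0 (shut) to 1.0 (fully open); "gripper_force": force on a finger pad.
Only numpy, scipy, OpenCV 4.12 (cv2) and the standard library are available. Lean on these libraries where they do the work, as an engineer would, in place of code of your own. Each camera call takes 0.05 s, during which the arm holds its last target. There are 200 camera calls.

## Working session

There is one attempt and no reset: what is moved stays moved. The work goes in short steps, each a Python script; the robot and the scene stay as the last script left them, time stands still between calls to the robot, and variables do not carry over. Pictures are saved under pics/ and viewed, at most 10 in all, crops included, and the job is handed in when it is done.

```bash
mkdir -p pics; ls
cat > h.py <<'E'
from bench import bot, solve_ik, imaging
import numpy as np, cv2
def pix2ray(cam,uv,cm=None):
    c=cm or imaging.camera_model(cam); K=np.array(c["K"]); k=c["k1"]
    d=(np.asarray(uv,float)-K[:2,2])/[K[0,0],K[1,1]]
    u=d.copy()
    for _ in range(20): u=d/(1+k*(u@u))
    R=np.array(c["rotation"]); return np.array(c["position"]),R@np.array([u[0],-u[1],-1])
def onz(cam,uv,z,cm=None):
    p,r=pix2ray(cam,uv,cm); return p+r*(z-p[2])/r[2]
def proj(cam,P,cm=None):
    c=cm or imaging.camera_model(cam); K=np.array(c["K"])
    q=np.array(c["rotation"]).T@(np.asarray(P,float)-np.array(c["position"])); u=np.array([q[0],-q[1]])/-q[2]
    u=u*(1+c["k1"]*(u@u)); return K[:2,:2].diagonal()*u+K[:2,2]
E
python3 - <<'E'
from h import *
for n in("scene","top","wrist"):
    im=imaging.capture(n); cv2.imwrite(f"pics/{n}0.png",im); c=imaging.camera_model(n); print(n,np.round(c["K"],1).tolist(),c["k1"],np.round(c["position"]),np.round(c["rotation"],3).tolist())
print(bot.get_state())
a=cv2.imread("pics/top0.png");cv2.imwrite("pics/top0b.png",cv2.resize(a,(800,600),interpolation=cv2.INTER_CUBIC))
a=cv2.imread("pics/scene0.png");cv2.imwrite("pics/scene0b.png",cv2.resize(a,(800,600),interpolation=cv2.INTER_CUBIC))
E
```

```text
pics
scene [[431.5, 0.0, 276.1], [0.0, 431.5, 214.8], [0.0, 0.0, 1.0]] -0.022863379286335344 [1197.  611.  794.] [0.875, 0.022, 2.235]
top [[445.9, 0.0, 272.9], [0.0, 445.9, 208.1], [0.0, 0.0, 1.0]] -0.017685770104352596 [ 472.   92. 1012.] [0.099, 0.005, -1.572]
wrist [[297.1, 0.0, 282.0], [0.0, 297.1, 201.6], [0.0, 0.0, 1.0]] -0.015127379507845715 [ 94. 547. 373.] [-0.288, 0.001, 1.268]
{'t': 0.15, 'qpos': array([ 1.13377841e+00,  3.26787341e-01, -1.93340263e-01,  1.05201880e+00,
       -1.13596117e-05,  1.43661144e+00]), 'joint_velocities': array([ 1.04891839e-03, -1.46653723e-03,  3.20390451e-03, -5.13885550e-04,
       -8.82609489e-05,  7.10784114e-04]), 'effort': array([-9.13401664e-05, -4.43705356e+01,  2.62664133e+01,  1.04456308e-02,
       -2.02510628e-04,  8.26893455e-06]), 'tcp_pos': array([163.81902834, 524.57177465, 230.67954522]), 'orientation': array([-3.14025319e+00, -1.69359265e-04,  2.83875952e+00]), 'contact_force': array([-0.28738623, -1.15464668,  0.50430385]), 'wrist_torque': array([-0.07327051,  0.01175381, -0.01213325]), 'gripper_force': 0.0, 'opening': 0.9935164981361626}
```

View pics/top0b.png

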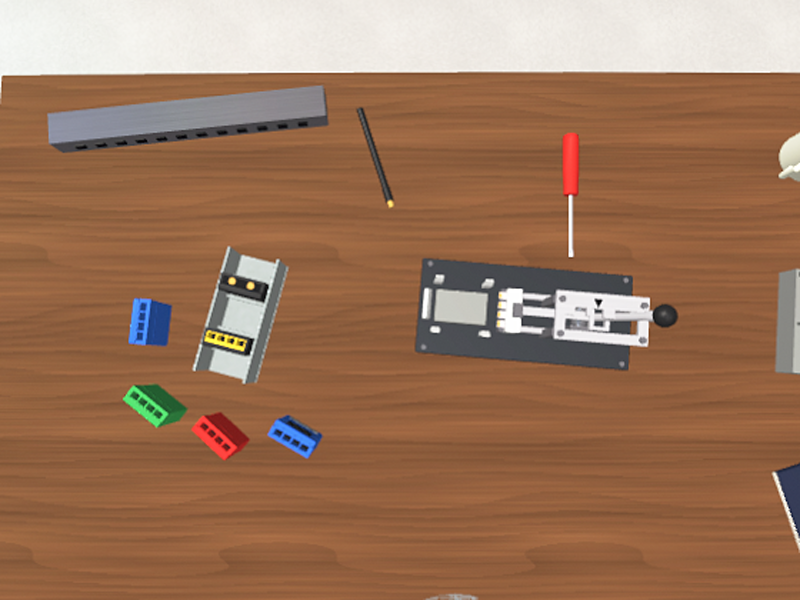

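View pics/scene0b.png

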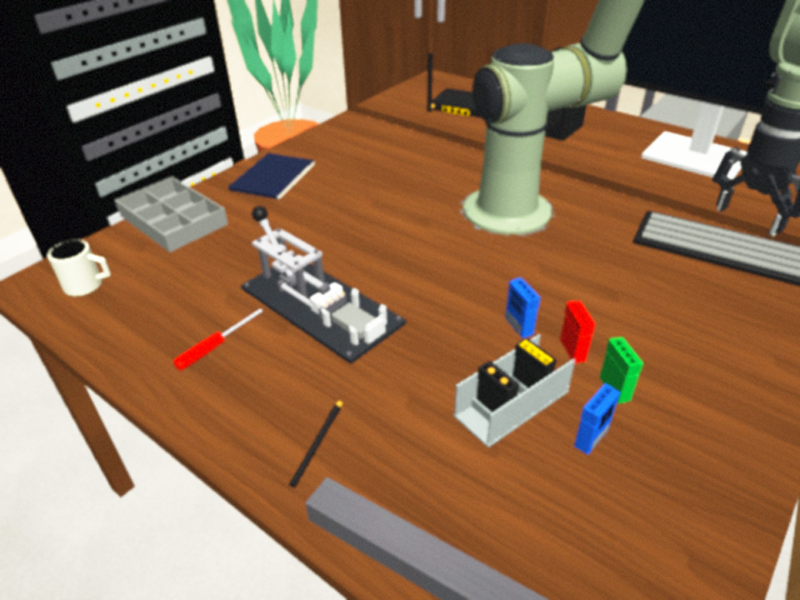

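The top view shows the router (yellow jacks, 800-scale px ≈ (228,340)) in the near rack bay and the coax box at (243,287). The jig has its nest at (462,307) and its knob at (665,315). Jig +y points to the right in the image (world −y).

```bash
sed -i 's/^import numpy.*/&\nfrom scipy.spatial.transform import Rotation as Ro/; s/R=np.array(c\["rotation"\])/R=Ro.from_euler("xyz",c["rotation"]).as_matrix()/; s/np.array(c\["rotation"\]).T@/Ro.from_euler("xyz",c["rotation"]).as_matrix().T@/' h.py
python3 - <<'E'
from h import *
s=1/1.4286
f=lambda u,v,z:np.round(onz("top",(u*s,v*s),z),1)
print("check tcp",proj("top",[164,525,231]))
print("yellow",f(228,340,96),"coax",f(243,287,96))
im=cv2.imread("pics/top0.png"); hsv=cv2.cvtColor(im,cv2.COLOR_BGR2HSV)
m=((hsv[...,0]>20)&(hsv[...,0]<35)&(hsv[...,1]>150)&(hsv[...,2]>120)).astype(np.uint8); m[:, 200:]=0
c=max(cv2.findContours(m,0,2)[0],key=cv2.contourArea); r=cv2.minAreaRect(c); print(r,[np.round(onz("top",q,96),1)[:2] for q in cv2.boxPoints(r)])
# jig base plate
m=((hsv[...,2]<85)&(hsv[...,1]<90)).astype(np.uint8); m[:,:280]=0;m[:,470:]=0;m[:150]=0;m[300:]=0
m=cv2.morphologyEx(m,cv2.MORPH_CLOSE,np.ones((9,9)))
c=max(cv2.findContours(m,0,2)[0],key=cv2.contourArea); 
ap=cv2.approxPolyDP(cv2.convexHull(c),6,True)[:,0]; print(ap.tolist(),[np.round(onz("top",q,12),1)[:2].tolist() for q in ap])
print("knob",f(665,315,153))
print("rack top corners",f(230,247,76),f(288,262,76),f(250,383,76),f(194,371,76))
# wrist view of rack and jig
P=f(235,315,96)
q=solve_ik([P[0]-20,P[1],330],[3.1416,0,2.84]);print(q)
bot.move_ptp([P[0]-60,P[1],330],[3.1416,0,2.84])
a=imaging.capture("wrist");cv2.imwrite("pics/w1.png",a);print(imaging.camera_model("wrist"))
import json;c=imaging.camera_model("wrist");json.dump({k:np.array(v).tolist() for k,v in c.items()},open("w1.json","w"))
E
```

```text
check tcp [ 20.35199208 434.34013953]
yellow [500.9 329.5  96. ] coax [577.6 309.5  96. ]
((157.364013671875, 238.01686096191406), (28.808639526367188, 8.296481132507324), 14.743562698364258) [array([500.2, 365. ]), array([516.7, 361.1]), array([501.6, 303.2]), array([485.1, 307.2])]
[[296, 181], [441, 193], [439, 258], [291, 245]] [[632.1, 44.5], [604.0, -283.4], [457.9, -273.3], [487.5, 56.6]]
knob [ 531.7 -275.8  153. ]
rack top corners [640.  334.9  76. ] [617.2 248.   76. ] [438.8 301.   76. ] [456.3 383.6  76. ]
[ 4.33267833e-01  3.99822963e-01  1.65251841e-01  1.33623013e+00
 -5.45048026e-06  7.34860487e-01]
{'K': array([[297.09985128,   0.        , 282.02377038],
       [  0.        , 297.09985128, 201.61742404],
       [  0.        ,   0.        ,   1.        ]]), 'k1': -0.015127379507845715, 'position': array([405.74888673, 342.84206569, 471.80078111]), 'rotation': array([-2.87675065e-01, -4.87310837e-06,  1.27087806e+00])}
```

View pics/w1.png

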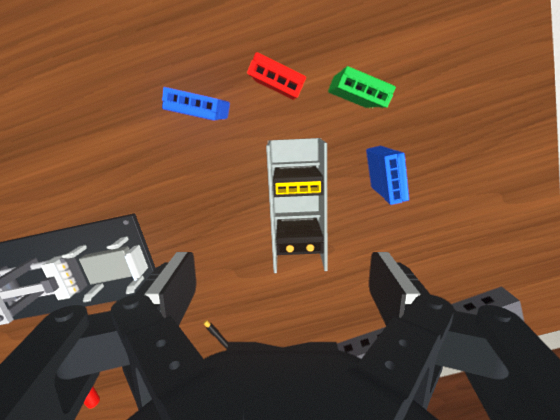

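The wrist view shows the yellow row at about (298,188), near the lower (+x) edge of the router's top face. I'll zoom in to decide which side the lid is on.

Run:
```python
from h import *
import json
c=json.load(open("w1.json"))
a=cv2.imread("pics/w1.png")[130:280,255:345]; b=cv2.imread("pics/top0.png")[165:275,130:210]; 
A=cv2.resize(a,(360,600),interpolation=cv2.INTER_CUBIC); B=cv2.resize(b,(436,600),interpolation=cv2.INTER_CUBIC)
cv2.imwrite("pics/z1.png",np.hstack([A,B]))
# yellow in wrist
hsv=cv2.cvtColor(cv2.imread("pics/w1.png"),cv2.COLOR_BGR2HSV)
m=((hsv[...,0]>20)&(hsv[...,0]<35)&(hsv[...,1]>150)&(hsv[...,2]>120)).astype(np.uint8); m[:150]=0;m[210:]=0;m[:,:260]=0;m[:,340:]=0
cc=max(cv2.findContours(m,0,2)[0],key=cv2.contourArea); r=cv2.minAreaRect(cc); print(r,[np.round(onz("wrist",q,96,c),1)[:2] for q in cv2.boxPoints(r)],onz("wrist",r[0],96,c))
```

```text
((297.5177307128906, 187.4608612060547), (12.33703327178955, 45.42795181274414), 87.79740142822266) [array([484.1, 308.5]), array([499.2, 365.3]), array([515.3, 361.6]), array([500. , 304.1])] [499.58590994 334.92247655  96.        ]
```

View pics/z1.png

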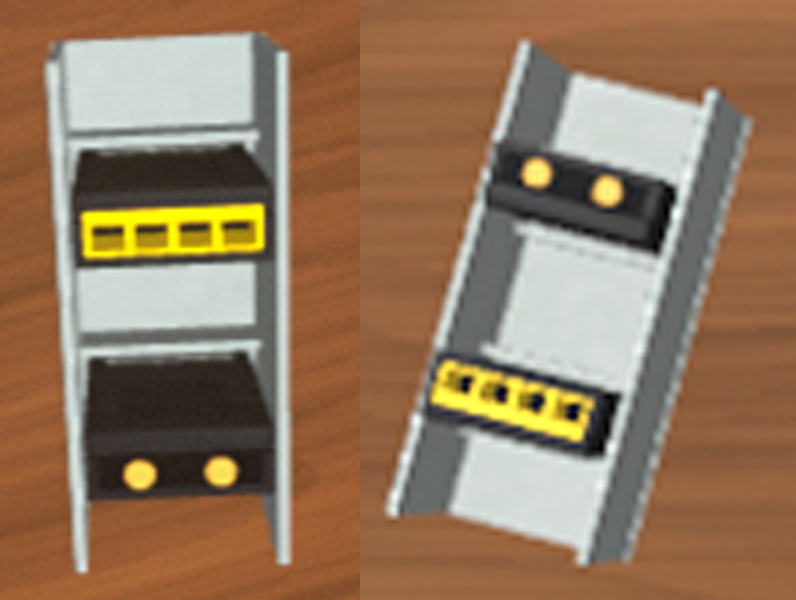

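Run:
```python
from h import *
import json
bot.move_ptp([420,355,200],[3.1416,0,2.88])
c=imaging.camera_model("wrist");c={k:np.array(v).tolist() for k,v in c.items()};json.dump(c,open("w2.json","w"))
a=imaging.capture("wrist");cv2.imwrite("pics/w2.png",a);print(c["position"])
b=np.array([proj("wrist",[500+dx,334+dy,z],c) for dx in(-25,25) for dy in(-45,45) for z in(20,100)]);x0,y0=np.maximum(b.min(0).astype(int)-8,0);x1,y1=b.max(0).astype(int)+8
k=min(800/(x1-x0),600/(y1-y0));print(x0,y0,x1,y1,k)
z=cv2.resize(a[y0:y1,x0:x1],None,fx=k,fy=k,interpolation=cv2.INTER_CUBIC);z=np.clip(z.astype(float)*1.8,0,255).astype(np.uint8);cv2.imwrite("pics/z2.png",z)
print(bot.get_state()["t"])
```

```text
[349.10010079747144, 374.7636837365569, 342.95529891822423]
219 213 341 327 5.2631578947368425
2.325
```

View pics/z2.png

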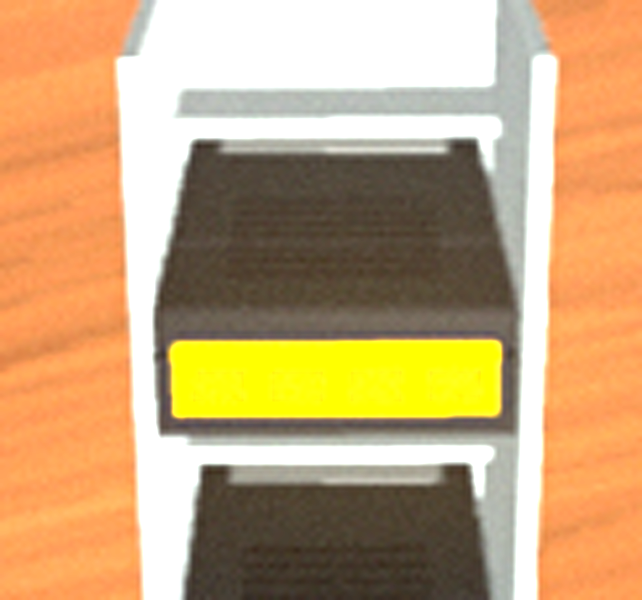

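The lid, with its vents and grey strip, faces the robot, so the underside is on the +x side. My plan:
1. Lift the router from the rack and stand it on clear desk with its lid towards −Y.
2. Regrip it across its width with the tool tilted.
3. Roll it flat and place it in the nest.

First I'll check reachability.

```bash
cat >> h.py <<'E'
G=19
def rpy(z,y):
    z=np.array(z,float);z/=np.linalg.norm(z);y=np.array(y,float);y-=z*(y@z);y/=np.linalg.norm(y)
    return Ro.from_matrix(np.c_[np.cross(y,z),y,z]).as_euler("xyz"),z
def tcp(g,z): return np.array(g,float)+G*z      # TCP for a grasp point
E
python3 - <<'E'
from h import *
r=lambda v:None if v is None else np.round(v,2)
print("rack",r(solve_ik([497.1,335.5,55],[np.pi,0,1.311])),r(solve_ik([497,335.5,230],[np.pi,0,1.311])))
print("stand",r(solve_ik([360,20,52],[np.pi,0,np.pi])))
for S in([360,20],[390,20],[400,60]):
  for b in(15,25,35):
    z=[0,np.cos(np.radians(b)),-np.sin(np.radians(b))]
    for sx in(-1,1):
        o,zz=rpy(z,[sx,0,0]); g=np.array([*S,46.]); print(S,b,sx,[r(solve_ik(tcp(g,zz)-d*zz,o)) for d in(0,90)])
b=25
for yd in(1,-1):
    o,zz=rpy([0.087*-.42,-.42*.996,-.906],[yd,-.087*yd,0]);print("nest",r(solve_ik(tcp([554,-12,45],zz),o)))
for k in(1,-1):
    y=np.array([-.0873,-.996,0])*k; o,zz=rpy([0,0,-1],y);print("knob",[r(solve_ik(tcp([531+d,-250,150],zz),o)) for d in(0,-30)])
for n,u in(("ant1",(362,108)),("ant2",(390,204)),("sd",(571,256)),("blue2",(295,437)),("red",(220,435))):print(n,np.round(onz("top",np.array(u)*.7,10)))
E
```

```text
rack [ 0.47  0.58 -0.28  0.71  0.    2.3 ] [ 0.47  0.42 -0.06  1.09  0.    2.3 ]
stand [-0.15  0.23 -0.89  0.44  0.   -0.15]
[360, 20] 15 -1 [array([-0.78,  1.06, -0.44,  1.28,  0.75, -2.89]), array([-0.91,  1.06, -0.29,  1.46,  0.64, -2.94])]
[360, 20] 15 1 [array([-0.78,  1.06, -0.44,  1.28,  0.75,  0.25]), array([-0.91,  1.06, -0.29,  1.46,  0.64,  0.2 ])]
[360, 20] 25 -1 [array([-0.76,  0.91, -0.54,  1.1 ,  0.72, -2.72]), array([-0.88,  0.89, -0.4 ,  1.31,  0.62, -2.81])]
[360, 20] 25 1 [array([-0.76,  0.91, -0.54,  1.1 ,  0.72,  0.42]), array([-0.88,  0.89, -0.4 ,  1.31,  0.62,  0.34])]
[360, 20] 35 -1 [array([-0.71,  0.76, -0.63,  0.93,  0.67, -2.55]), array([-0.83,  0.71, -0.5 ,  1.17,  0.58, -2.66])]
[360, 20] 35 1 [array([-0.71,  0.76, -0.63,  0.93,  0.67,  0.59]), array([-0.83,  0.71, -0.5 ,  1.17,  0.58,  0.48])]
[390, 20] 15 -1 [array([-0.74,  1.07, -0.37,  1.32,  0.8 , -2.86]), array([-0.86,  1.07, -0.23,  1.5 ,  0.68, -2.92])]
[390, 20] 15 1 [array([-0.74,  1.07, -0.37,  1.32,  0.8 ,  0.28]), array([-0.86,  1.07, -0.23,  1.5 ,  0.68,  0.22])]
[390, 20] 25 -1 [array([-0.
[... 870 characters left out ...]
array([-0.76,  0.88, -0.39,  1.28,  0.72,  0.42])]
[400, 60] 35 -1 [array([-0.58,  0.75, -0.61,  0.87,  0.76, -2.42]), array([-0.71,  0.71, -0.49,  1.12,  0.67, -2.55])]
[400, 60] 35 1 [array([-0.58,  0.75, -0.61,  0.87,  0.76,  0.72]), array([-0.71,  0.71, -0.49,  1.12,  0.67,  0.59])]
nest [ 0.06  0.63 -0.37  0.64 -0.43  1.73]
nest [ 0.06  0.63 -0.37  0.64 -0.43 -1.41]
knob [array([-0.57,  0.48, -0.24,  0.86,  0.  ,  2.66]), array([-0.59,  0.43, -0.31,  0.83,  0.  ,  2.63])]
knob [array([-0.57,  0.48, -0.24,  0.86,  0.  , -0.48]), array([-0.59,  0.43, -0.31,  0.83,  0.  , -0.51])]
ant1 [881. 142.  10.]
ant2 [721.  96.  10.]
sd [ 636. -191.   10.]
blue2 [353. 244.  10.]
red [356. 361.  10.]
```

Run:
```python
from h import *
o=[np.pi,0,1.311]
bot.move_ptp([497.1,335.5,160],o)
print(bot.movel([497.1,335.5,55],max_speed=120,threshold=8))
print(bot.get_state()["tcp_pos"])
bot.grip(0.0,40); s=bot.get_state(); print(s["opening"],s["gripper_force"],s["contact_force"],s["tcp_pos"],s["t"])
bot.movel([497.1,335.5,190],max_speed=150); s=bot.get_state();print(s["opening"],s["contact_force"])
z0=55
bot.move_ptp([380,20,180],[np.pi,0,np.pi])
print(bot.movel([380,20,65],max_speed=150),bot.movel([380,20,47],max_speed=30,threshold=3));s=bot.get_state();print(s["tcp_pos"],s["orientation"],s["contact_force"],s["t"])
```

```text
False
[497.68392407 335.84220211  55.73546508]
0.3020541398460847 43.71800243854523 [ 2.17201619 -0.7142701   0.97844429] [497.64698206 335.49960258  55.20686995] 5.25
0.3000938558661799 [-0.44457888  0.02411455 -1.7913058 ]
False True
[380.28182663  20.3500524   50.91680273] [ 3.14056296e+00  7.80756558e-04 -3.14144663e+00] [-1.20263687  2.15246203  3.68127529] 9.8
```

Run:
```python
from h import *
bot.grip(0.7); bot.movel([380,20,160],max_speed=200); bot.grip(1.0)
o,z=rpy([0,.906,-.4226],[1,0,0]); g=np.array([380,20,46.])
P=tcp(g,z)-110*z
bot.move_ptp([380,-150,190],o); bot.move_ptp(P,o)
im=imaging.capture("top"); cv2.imwrite("pics/t2.png",im)
hsv=cv2.cvtColor(im,cv2.COLOR_BGR2HSV)
m=((hsv[...,0]>20)&(hsv[...,0]<35)&(hsv[...,1]>150)&(hsv[...,2]>120)).astype(np.uint8)
e=proj("top",[380,20,92]);print(e)
for c in cv2.findContours(m,0,2)[0]:
    r=cv2.minAreaRect(c)
    if cv2.contourArea(c)>30:print(np.round(r[0],1),np.round(r[1],1),r[2],[np.round(onz("top",q,92),1)[:2].tolist() for q in cv2.boxPoints(r)],onz("top",r[0],92))
x,y=e.astype(int); cv2.imwrite("pics/z3.png",cv2.resize(im[y-70:y+70,x-90:x+100],None,fx=4,fy=4,interpolation=cv2.INTER_CUBIC));print(bot.get_state()["t"],bot.get_state()["tcp_pos"])
```

```text
[310.70614392 297.38049747]
[310.  297.5] [29.  8.] 90.0 [[408.9, 29.3], [408.9, 13.0], [350.7, 13.6], [350.8, 29.8]] [379.76269893  21.43771037  92.        ]
12.925 [381.01603687 -62.88791804  85.73400909]
```

View pics/z3.png

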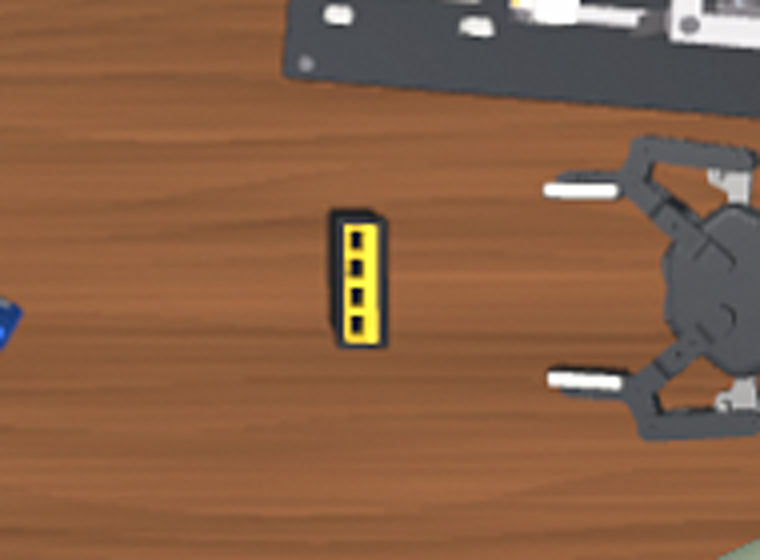

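The router stands at (380, 21) with its jacks up. I'll use the wrist camera, which looks straight at the face on the gripper side, to confirm that face is the lid.

Run:
```python
from h import *
im=imaging.capture("wrist"); x,y=proj("wrist",[380,10,46]).astype(int);print(x,y)
y0,x0=max(y-110,0),max(x-140,0)
cv2.imwrite("pics/z4.png",np.clip(cv2.resize(im[y0:y0+220,x0:x0+280],None,fx=2,fy=2,interpolation=cv2.INTER_CUBIC).astype(float)*2,0,255).astype(np.uint8))
```

```text
281 213
```

View pics/z4.png

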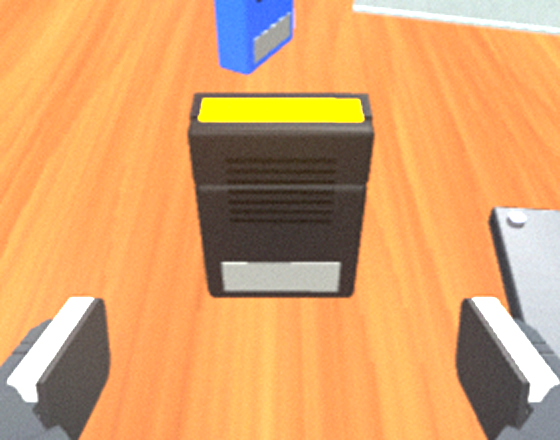

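The gripper-side face is the lid, with vents and the grey strip visible, so I'll regrip. In the same step I'll locate the nest pad in two views.

Run:
```python
from h import *
import json
o,z=rpy([0,.906,-.4226],[1,0,0]); P=tcp([380,20,46.],z)+6*z
print(bot.movel(P,rot=o,max_speed=80,threshold=8))
bot.grip(0.0,50); s=bot.get_state(); print(s["opening"],s["gripper_force"],s["contact_force"],s["tcp_pos"])
bot.movel(P+[0,0,150],max_speed=150); s=bot.get_state(); print(s["opening"],s["contact_force"],s["t"])
im=imaging.capture("top");cv2.imwrite("pics/t3.png",im)
def pad(img,cam,cm,n):
    e=proj(cam,[554,-12,30],cm); hsv=cv2.cvtColor(img,cv2.COLOR_BGR2HSV)
    m=((hsv[...,1]<40)&(hsv[...,2]>120)).astype(np.uint8); m=cv2.morphologyEx(m,cv2.MORPH_OPEN,np.ones((3,3)))
    for c in cv2.findContours(m,0,2)[0]:
        r=cv2.minAreaRect(c)
        if cv2.contourArea(c)>150 and np.hypot(*(np.array(r[0])-e))<40:
            print(n,np.round(e),np.round(r[0],1),np.round(r[1],1),np.round(onz(cam,r[0],30,cm),1),[np.round(onz(cam,q,30,cm),1)[:2].tolist() for q in cv2.boxPoints(r)])
pad(cv2.imread("pics/top0.png"),"top",None,"top"); pad(cv2.imread("pics/w1.png"),"wrist",json.load(open("w1.json")),"w1")
a=cv2.imread("pics/top0.png")[170:270,285:475]
cv2.imwrite("pics/z5.png",cv2.resize(a,None,fx=4.2,fy=4.2,interpolation=cv2.INTER_CUBIC))
```

```text
False
0.7699437912658208 55.68276107311249 [-0.4261137  -1.72904666  1.53707196] [380.23594976  42.37114489  35.5668858 ]
0.7669135017481533 [ 0.50712541 -1.68719671 -1.56093804] 16.0333
top [322. 215.] [322.3 214.5] [36.7 22.7] [554.3 -12.2  30. ] [[532.9, 30.5], [583.1, 25.8], [575.8, -55.2], [525.7, -50.0]]
w1 [105. 268.] [115.7 273.2] [45.4 64.6] [5.679e+02 3.000e-01 3.000e+01] [[525.0, -45.9], [531.8, 65.9], [612.2, 47.6], [606.7, -70.2]]
```

View pics/z5.png

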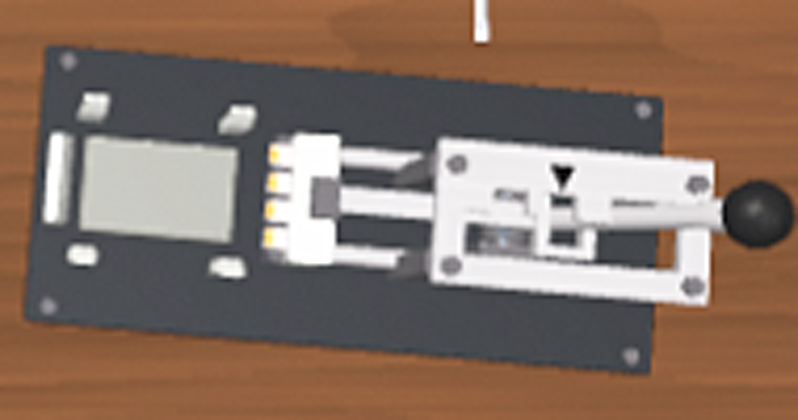

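Run:
```python
from h import *
o,z=rpy([0,.906,-.4226],[1,0,0]); Rt=Ro.from_euler("xyz",o).as_matrix()
rel=Rt.T@(np.array([380.2,33.35,46])-[380.24,42.37,35.57])
Rr=np.c_[[1,0,0],[0,0,1],[0,-1,0]]
a=.0875; yj=np.array([-np.sin(a),-np.cos(a),0]); xj=np.array([-np.cos(a),np.sin(a),0]); Rn=np.c_[xj,yj,[0,0,1]]
Rg=Rn@Rr.T@Rt; on=Ro.from_matrix(Rg).as_euler("xyz"); nest=np.array([554.3,-12,30])
T=lambda dy,dz: nest+yj*dy+[0,0,dz]-Rg@rel
bot.move_ptp(T(1,140),on); print(np.round(bot.get_state()["qpos"],2))
bot.movel(T(1,40),rot=on,max_speed=150)
print(bot.movel(T(1,-3),rot=on,max_speed=40,threshold=6))
s=bot.get_state(); print("dz",s["tcp_pos"]-T(1,0),s["contact_force"],s["wrist_torque"],s["opening"],s["t"])
np.savez("place.npz",Rg=Rg,on=on,T=T(1,0))
im=imaging.capture("top");cv2.imwrite("pics/t4.png",im)
```

```text
[-0.37  0.45 -0.27  0.97  0.42 -1.88]
True
dz [-0.44383275  0.11885199  0.61296237] [-1.15110723 -1.12326431  4.93330285] [-0.18673502  0.10681272  0.07613116] 0.7664525452529389 19.8167
```

It made contact within 0.6 mm of pad height, so the router is seated. I'll release it, back off and check.

Run:
```python
from h import *
d=np.load("place.npz"); s=bot.get_state(); p=s["tcp_pos"]
bot.grip(1.0); bot.movel(p-60*d["Rg"][:,2]+[0,0,20],max_speed=150)
bot.move_ptp([470,-120,330],[np.pi,0,0.0875-np.pi/2+np.pi/2*0])
im=imaging.capture("top");cv2.imwrite("pics/t5.png",im)
cv2.imwrite("pics/z6.png",cv2.resize(im[160:280,280:480],None,fx=4,fy=4,interpolation=cv2.INTER_CUBIC))
print(bot.get_state()["t"],np.round(bot.get_state()["qpos"],2))
```

```text
21.9583 [-0.4   0.16 -0.17  1.25  0.   -2.06]
```

View pics/z6.png

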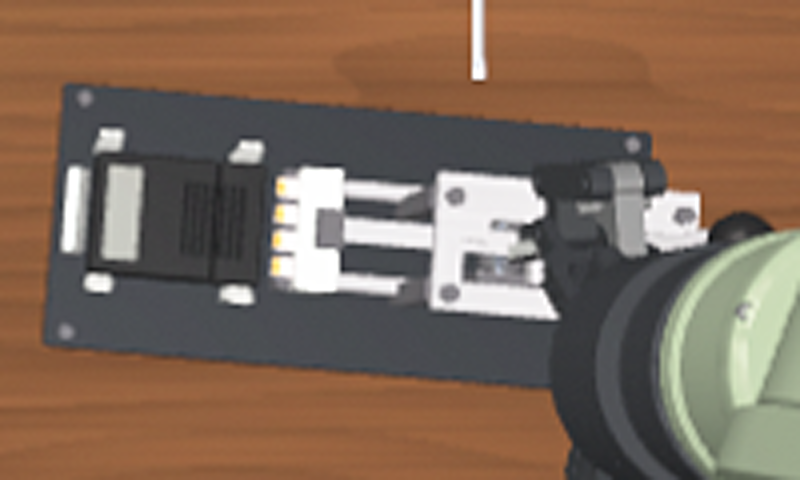

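The router lies lid up in the nest between the posts, with its jacks facing the plugs. Next is the lever: grip the knob, pull it towards the operator and swing it onto the tooth.

```bash
cat >> h.py <<'E'
a=.0875; yj=np.array([-np.sin(a),-np.cos(a),0]); xj=np.array([-np.cos(a),np.sin(a),0]); zj=np.array([0,0,1.])
nest=np.array([554.3,-12,30]); piv=nest+185*yj+[0,0,-5]
def K(th,s): f=.55-th; return piv+150*(np.cos(s)*(np.sin(f)*yj+np.cos(f)*zj)+np.sin(s)*xj)
ol,zl=rpy(-.25*yj-.97*zj,-yj)
D=13
def L(th,s,back=0): return K(th,s)+(D-back)*zl
def est():   # lever angle/flex from the tcp when gripped
    s=bot.get_state(); v=s["tcp_pos"]-D*zl-piv; F=s["contact_force"]
    return "th %.3f s %.3f Fx %.1f Fy %.1f Fz %.1f op %.3f t %.1f"%(.55-np.arctan2(v@yj,v[2]),np.arcsin(v@xj/150),F@xj,F@yj,F[2],s["opening"],s["t"])
E
python3 - <<'E'
from h import *
for q in((0,0),(0,.175),(.38,.175),(.6,.1)): print(np.round(solve_ik(L(*q),ol),2))
bot.move_ptp(L(0,0,100),ol)
print(bot.movel(L(0,0),rot=ol,max_speed=120,threshold=8),est())
bot.grip(0.0,50);print(est())
bot.movel(L(0,.18),rot=ol,max_speed=60);print(est())
for t in(.1,.2,.3,.38): bot.movel(L(t,.18),rot=ol,max_speed=80);print(est())
E
```

```text
[-0.7   0.58 -0.06  1.08  0.21 -0.63]
[-0.72  0.54 -0.13  1.05  0.2  -0.65]
[-0.65  0.48 -0.19  1.04  0.21 -0.58]
[-0.59  0.47 -0.19  1.03  0.22 -0.52]
False th 0.001 s -0.004 Fx 0.5 Fy 0.5 Fz -0.3 op 0.999 t 24.2
th -0.002 s -0.002 Fx 0.6 Fy 2.9 Fz 2.5 op 0.346 t 24.8
th -0.003 s 0.159 Fx -9.6 Fy 3.3 Fz 0.8 op 0.348 t 25.4
th 0.089 s 0.158 Fx -6.1 Fy 5.6 Fz 3.2 op 0.344 t 25.7
th 0.179 s 0.159 Fx -5.4 Fy 9.3 Fz 1.6 op 0.340 t 26.0
th 0.279 s 0.156 Fx -3.4 Fy 7.6 Fz 12.7 op 0.344 t 26.4
th 0.362 s 0.157 Fx -2.5 Fy 7.1 Fz 13.2 op 0.340 t 26.7
```

Run:
```python
from h import *
bot.movel(L(.40,.13),rot=ol,max_speed=40);print(est())
bot.grip(0.45);print(est())
bot.movel(L(.40,.08,-7),rot=ol,max_speed=40);print("b",est())
bot.dwell(.2);print("b",est())
t=.40
while t<.70:
    t+=.02; hit=bot.movel(L(t,.08,-7),rot=ol,max_speed=30,threshold=7);print("%.2f"%t,hit,est())
    F=bot.get_state()["contact_force"]@yj
    if hit or F>14: break
im=imaging.capture("top");cv2.imwrite("pics/t6.png",im);im=imaging.capture("scene");cv2.imwrite("pics/s6.png",im);im=imaging.capture("wrist");cv2.imwrite("pics/w6.png",im)
```

```text
th 0.370 s 0.143 Fx 11.7 Fy 12.6 Fz 16.7 op 0.339 t 27.0
th 0.404 s 0.134 Fx -0.5 Fy -0.3 Fz -0.1 op 0.452 t 27.3
b th 0.408 s 0.080 Fx -0.3 Fy 0.4 Fz -0.5 op 0.447 t 27.7
b th 0.405 s 0.080 Fx -0.1 Fy 0.2 Fz -0.5 op 0.450 t 27.9
0.42 False th 0.428 s 0.080 Fx 0.3 Fy 0.6 Fz 0.5 op 0.454 t 28.1
0.44 False th 0.450 s 0.081 Fx -0.3 Fy -0.3 Fz -0.5 op 0.452 t 28.4
0.46 False th 0.471 s 0.081 Fx 1.2 Fy 0.1 Fz -0.1 op 0.453 t 28.6
0.48 False th 0.486 s 0.079 Fx -0.2 Fy 2.8 Fz -1.2 op 0.449 t 28.9
0.50 False th 0.509 s 0.079 Fx -0.2 Fy 3.3 Fz -0.0 op 0.453 t 29.1
0.52 False th 0.532 s 0.080 Fx 0.4 Fy 2.5 Fz 0.3 op 0.449 t 29.4
0.54 False th 0.554 s 0.080 Fx 0.2 Fy 2.9 Fz 0.4 op 0.447 t 29.6
0.56 False th 0.563 s 0.080 Fx 0.6 Fy 5.7 Fz 1.8 op 0.451 t 29.9
0.58 False th 0.569 s 0.079 Fx 1.8 Fy 12.1 Fz 3.0 op 0.449 t 30.1
0.60 False th 0.573 s 0.078 Fx 2.8 Fy 19.2 Fz 3.0 op 0.451 t 30.4
```

The finger met about 3 N and then a hard wall, which fits the knob sitting home in the marked notch against its far side. I'll back off, withdraw and look.

Run:
```python
from h import *
for t in(.54,.50,.46): bot.movel(L(t,.08,-7),rot=ol,max_speed=60);print(est())
bot.grip(.8); bot.movel(L(.46,.08,90),rot=ol,max_speed=150)
bot.move_ptp([330,-330,330],[np.pi,0,-1.4])
bot.dwell(.3)
T=imaging.capture("top");cv2.imwrite("pics/t7.png",T);S=imaging.capture("scene");cv2.imwrite("pics/s7.png",S)
h=cv2.cvtColor(T,cv2.COLOR_BGR2GRAY)
for th,s in((0.,0),(.45,0),(.45,.12),(.53,0),(.3,.12)): print(th,s,proj("top",K(th,s)),proj("scene",K(th,s)))
A=cv2.resize(T[160:280,330:480],(500,400),interpolation=cv2.INTER_CUBIC); x,y=proj("scene",K(.45,0)).astype(int)
B=cv2.resize(S[y-40:y+80,x-35:x+55],(300,400),interpolation=cv2.INTER_CUBIC);print(x,y)
cv2.imwrite("pics/z7.png",np.hstack([A,B]));print(bot.get_state()["t"])
```

```text
th 0.551 s 0.081 Fx 0.1 Fy 2.6 Fz 0.6 op 0.451 t 30.8
th 0.510 s 0.082 Fx -0.0 Fy 2.9 Fz -2.1 op 0.450 t 31.1
th 0.471 s 0.081 Fx 0.2 Fy -0.1 Fz -0.3 op 0.450 t 31.3
0.0 0 [464.75177884 220.71376332] [181.01150367 148.98875813]
0.45 0 [436.02206909 217.05891321] [193.7947582  150.16704523]
0.45 0.12 [435.2827795 226.5724598] [198.95166418 147.94677982]
0.53 0 [429.82189282 216.48890256] [196.4936718  151.44244418]
0.3 0.12 [446.1231519  227.67644706] [194.19756645 146.47910804]
193 150
34.7417
```

View pics/z7.png

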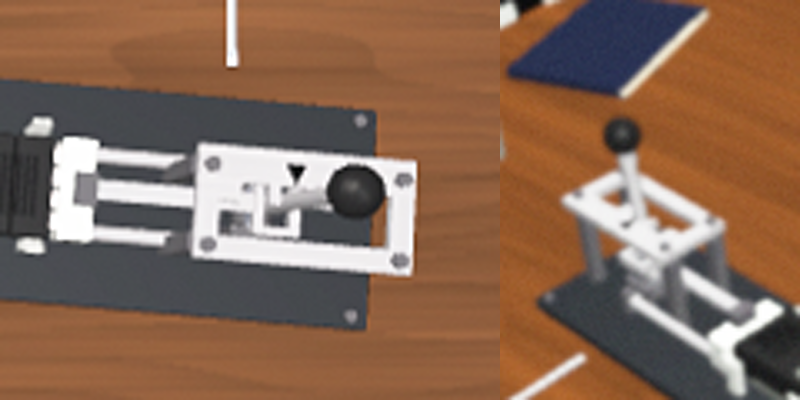

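The knob is at top px (436.5, 217). The prediction for θ=0.45 and stick=0 is (436.0, 217.1), so the lever is home at the arrow notch with the plugs in. I'll hand the job in.

```bash
python3 -c "
from h import *
print(bot.sign_off())"
```

```text
the job is handed in; nothing more can be done
None
```

I've handed the job in: the router lies lid up in the nest with the plugs in its jacks, and the lever rests by itself in the arrow notch, at about 0.45 rad by the top camera; the sign-off gave no verdict.

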